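# Free the tilt tray and tip out the packs

## Robot

A 7-joint arm with a two-finger parallel gripper is mounted at the origin on a cart in front of the work surface, level with it; the furniture and walls round the work are solid. World frame = base frame: x ahead of the robot, y to its left, z up, the work surface at z = 0. Lengths are in m, angles in rad, forces in N, time in s.
With the tool pointing down it reaches from about 0.425 to 0.925 m from the base axis. Payload 6.8 kg.
Tool frame: the origin (TCP) lies between the finger pads; the fingertips stand r.tcp_to_tips ahead of it and the grasp point (between the pads) lies 3 mm ahead of it (r.tcp_to_tips is the distance from the TCP to the fingertips, in m); z points along the fingers, y is the line along which they close (so a half turn about z gives the same grasp; the last joint's range is limited). The gripper opens to 85 mm and grips with 20 to 120 N. Pads are 22 mm wide; open, the fingers measure 114 mm over their backs; the gripper's body (76 mm by 85 mm) begins 54 mm behind the grasp point. The pads swing forward as they close: fully open they stand 13 mm farther back than shut.
Start: joints at [1.014, 0.477, 0.022, 1.555, -0.011, 1.109, -0.083], TCP at [0.293, -0.608, 0.253] pointing down, gripper open.
Joint ranges: [-2.96, 2.96], [-0.34, 2.1], [-1.41, 1.46], [0.24, 2.44], [-1.37, 4.51], [0.17, 1.92], [-2.96, 2.96]. Speed limits (rad/s): [2.39, 2.39, 3.14, 3.14, 3.14, 3.14, 3.14].

## Interface

Orientations are given as a rotation vector (axis times angle).
In Python, from bench import r gives the robot as it stands. The module is installed in compiled form; this text tells all that it offers.
- The arm moves only by the tool step_arm, never from a script. Its argument "moves" is a list of rows, each an object of numbers: "rx", "ry", "rz": the turn, a rotation vector about the tool's x, y, z in degrees; "dx", "dy", "dz": the shift along the tool's x, y, z in mm; "gripper": the opening, from -1 (shut) to 1 (fully open). In form: [{"rx": .., "ry": .., "rz": .., "dx": .., "dy": .., "dz": .., "gripper": ..}, ...]. A call has 1 to 20 rows; each row shifts and turns the commanded pose from where the row before left it, along the tool's axes as they then stand; what a row does not reach is not made up. A row lasts 1/8 s, in which the tool goes at most 62.5 mm and 10.7 degrees, less where a joint would pass 70% of its speed; a pose out of reach is approached as far as the arm can. A call is refused whole if a number of a shift passes 62.5 or a number of a turn 10.7, either way. A call with a gripper value outside its range is refused whole. The fingers move at their own pace and stop on an object; "grip_force" is the grip in N (left out, the last holds). Time passes only in rows, so rows that do not move let the fingers close. It gives the time, the measured TCP pose, the force, the opening and the grip force at its end, in the units of the state.
- r.get_obs(): the state, without advancing time (a new reading comes with each control period).
- r.grab_frame(name): name is "scene" or "side" or "wrist"; returns the picture (384x512x3 uint8, blue, green, red); there is no depth.
- r.camera_info(name): a dict with "mtx" (3x3 intrinsics, pixels), "rvec" (rotation vector, rad) and "tvec" (3), from world to camera coordinates, as OpenCV has them. Camera axes: x right, y down, z forward; pixel columns grow to the right and rows downward; lengths in m; the calibration is good to about 2 mm. A picture is of the moment at which its call begins: read the wrist's pose just before it. camera_info takes no time and is no camera call; for the wrist camera it gives the pose at the moment of the call.
- r.hand_in(): hands the job in; it is judged then, once.
The state is a dict: "clock": time; "joints": joint angles; "qvel": joint speeds; "tau": joint torques, N m; "tcp_pos": TCP position; "orientation": TCP orientation; "contact_force": force on the tool from outside, world axes, zero at the start; "moment": the same for the moment, N m; "grip_width": finger opening in m; "gripper_force": force on a finger pad.
Only numpy, scipy, OpenCV 4.12 (cv2) and the standard library are available. Lean on these libraries where they do the work, as an engineer would, in place of code of your own. Each camera call takes 0.05 s, during which the arm holds its last target. There are 200 camera calls.

## Task

The tilt tray on its stand is held down by the big wing nut at its right side: unscrew the nut counter-clockwise, in short arcs between the guard pillars, until its wings lie parallel to the tray's side. Then lift the tray by its handle until both battery packs have slid into the catch bin behind it, lower the tray gently until it lies level again, never letting it drop, and let go. Leave the other things on the desk where they are.

Things in the scene. Friction and masses are not known exactly. Their poses are not given: they have to be found in the camera images.
- stand: Fixed grey foot plate (160 x 255 x 8 mm) carrying a tilt tray, its wing nut and, behind, an open catch bin; turned up to 0.25 rad. Origin on the desk top. x axis from the tray's handle over the tray to the bin, y to the tray's left, z up. In its frame (mm) the bin spans x 36 to 216, y -80 to 80; walls 50 high, 4 thick; none towards the tray; inner floor 4 above the desk.
- tray (a joint): Hinge of the aluminium tilt tray (130 long, 120 wide, walls 26 high, floor 4 thick; no wall at its far, hinged edge), rad. 0 = level on its bearers, grows as the handle edge is lifted, stop at 1.25. Not sprung: let go, it falls shut. 0.35 kg. On its slick floor the packs start to slide at 0.08 to 0.15; 0.9 empties it surely.
- tray_handle (a point): Middle of the round handle bar at the tray's robot-side edge: 10 mm thick, 90 mm long along the stand's y axis, on two arms 45 mm out from the tray's front wall. At rest it is 52 mm above the desk, 175 mm before and 26 mm above the hinge line, only the desk below it. Moves and turns with the tray.
- tray_hinge (a point): Middle of the tray's hinge line, in its far edge, 26 mm above the desk; axes as the stand's (the hinge line is y).
- wing_nut (a joint): Turn of the big steel wing nut right of the tray, rad. 0 = tight, at its stop: wings on a line 30 deg counter-clockwise (from above) of the stand's x axis. Grows counter-clockwise, loosening; stop at 2.618, wings parallel to the tray's side (stand's x). Starts at 0 to 0.25. Wings hold the tray's lug down until about 2.3. Takes 0.3 N m throughout, stays where left, does not rise.
- nut_axis (a point): On the nut's axis, 63 mm above the desk, half way up the wings; axes as the stand's. Two flat upright wings 7 mm thick reach 46 mm each way, 49 to 77 mm above the desk, ends rounded; hub 22 mm across, 18 high. Under them the tray's flat lug: 12 to 52 mm left (+y) of the axis, 36 mm to either side in x, top 45 mm above the desk.
- pillar_right (a point): Top of the steel guard pillar on the nut's far side from the tray: 10 mm thick, 95 mm tall, fixed, 52 mm to the right (-y) of the nut's axis in the stand's axes. It stops fingers that follow a wing round that side.
- pillar_left (a point): Top of the second guard pillar, the same size, at (+47, +21) mm from the nut's axis in the stand's axes, between nut, tray and bin.
- bin_floor (a point): Centre of the catch bin's inner floor, 4 mm above the desk. (Of the room: a lamp's round black head, 110 mm across, hangs over the mat at the robot's right, centre x 0.34, y -0.43 m, underside 0.51 m above the desk; a raised wrist can strike it, so swing out low at the start.)
- battery_a: One of two like battery packs side by side in the tray, lying along it: block 34 wide, 68 long, 24 mm high with a short lead and plug at one end (100 mm in all), 0.07 to 0.15 kg. Origin in the underside, 18 mm from the block's lead end, which faces the bin; y axis runs along it to the plain end.
- battery_b: One of two like battery packs side by side in the tray, lying along it: block 34 wide, 68 long, 24 mm high with a short lead and plug at one end (100 mm in all), 0.07 to 0.15 kg. Origin in the underside, 18 mm from the block's lead end, which faces the bin; y axis runs along it to the plain end.
- nut_jar: Bystander: closed clear jar with a black lid, 44 mm across, 52 mm tall, standing to the right of the guard pillars. Origin in its underside.
- tape_roll: Bystander: black tape roll lying flat, 64 mm across, 18 mm high, right of the catch bin. Origin in its underside.
- flux_tin: Bystander: round tin, 50 mm across, 22 mm high, in front of the stand's right corner. Origin in its underside.
- pocket_meter: Bystander: hand-held meter lying flat, 118 x 66 x 36 mm, left of the stand. Origin in its underside.
- screwdriver_blue: Bystander: screwdriver, 135 mm long, 19 mm thick, left of the stand's front. Origin in its underside.
- solder_reel: Bystander: reel standing on its flange, 54 mm across, 38 mm high, right of the stand. Origin in its underside.
There are look-alikes about, which are no part of the job. Leave any blue or red look-alike of the battery_a alone.

How it is judged:
By the outcome, as a careful person would: the job done as asked, in the order asked, and still so for the second after the job is handed in, with the robot touching nothing.
It also fails if it takes over 70 s, if anything falls off the work surface, if the arm or the gripper's body presses on something with over 40 N, if the wrist force passes 120 N, or if a joint passes its speed limit or range.

## Working session

There is one attempt and no reset: what is moved stays moved. The work goes in short steps, Python scripts to look and compute and a tool call to move; the robot and the scene stay as the last step left them, time stands still between calls to the robot, and variables do not carry over. Pictures are saved under pics/ and viewed, at most 10 in all, crops included, and the job is handed in when it is done.

Besides the shell and the picture viewer there is one more tool, called by a JSON object that holds its "api" and its "payload". step_arm: Moves the arm, as the interface text tells. Its arguments: {"type":"object","properties":{"moves":{"type":"array","items":{"type":"object","properties":{"rx":{"type":"number"},"ry":{"type":"number"},"rz":{"type":"number"},"dx":{"type":"number"},"dy":{"type":"number"},"dz":{"type":"number"},"gripper":{"type":"number"}}}},"grip_force":{"type":"number"}},"required":["moves"]}

```bash
mkdir -p pics; ls
cat > h.py <<'E'
import numpy as np,cv2
from bench import r
def cam(n):
    c=r.camera_info(n);R=cv2.Rodrigues(np.array(c['rvec'],float))[0];return np.array(c['mtx'],float),R,np.array(c['tvec'],float).ravel()
def ray(c,uv):
    K,R,t=c;d=R.T@np.linalg.inv(K)@np.array([uv[0],uv[1],1.]);return -R.T@t,d/np.linalg.norm(d)
def onz(c,uv,z):
    o,d=ray(c,uv);return o+d*(z-o[2])/d[2]
def tri(rs):
    A=0;b=0
    for o,d in rs:
        P=np.eye(3)-np.outer(d,d);A=A+P;b=b+P@o
    return np.linalg.solve(A,b)
def proj(c,p):
    K,R,t=c;q=K@(R@np.asarray(p,float)+t);return q[:2]/q[2]
E
python3 - <<'E'
from h import *
o=r.get_obs();print(o,r.tcp_to_tips)
for n in('scene','side'):
    im=r.grab_frame(n);cv2.imwrite(f'pics/{n}0.png',im);K,R,t=cam(n);print(n,K.round(1).tolist(),(-R.T@t).round(3),R[2].round(3))
a=cv2.imread('pics/scene0.png');b=cv2.imread('pics/side0.png')
cv2.imwrite('pics/s0big.png',cv2.resize(a,(800,600),interpolation=2));cv2.imwrite('pics/d0big.png',cv2.resize(b,(800,600),interpolation=2))
E
```

```text
pics
{'clock': 0.0, 'joints': array([ 1.01390444,  0.47777439,  0.02233657,  1.55641159, -0.01145421,
        1.10926758, -0.08309611]), 'qvel': array([ 1.17950015e-03, -1.20836177e-03, -8.03495499e-05,  1.14881130e-03,
        6.43788958e-04, -8.98141144e-04, -1.60485998e-03]), 'tau': array([-1.82598083e-04, -5.96439743e+01,  1.60775911e+00, -2.81203830e+01,
        1.24326753e-02,  9.05654335e-03,  4.03200681e-05]), 'tcp_pos': array([ 0.29262365, -0.60769553,  0.25235969]), 'orientation': array([-3.06120830e+00, -6.98768571e-01,  8.57646073e-04]), 'contact_force': array([0.8342284 , 0.28137388, 0.21584223]), 'moment': array([0.01055018, 0.03435046, 0.01311906]), 'gripper_force': 0.0, 'grip_width': 0.08569910653176546} 0.022
scene [[358.6, 0.0, 252.1], [0.0, 358.6, 196.7], [0.0, 0.0, 1.0]] [0.032 0.525 0.651] [ 0.598 -0.452 -0.661]
side [[494.5, 0.0, 254.0], [0.0, 494.5, 192.7], [0.0, 0.0, 1.0]] [-0.166  0.836  0.698] [ 0.613 -0.602 -0.512]
```

View pics/s0big.png

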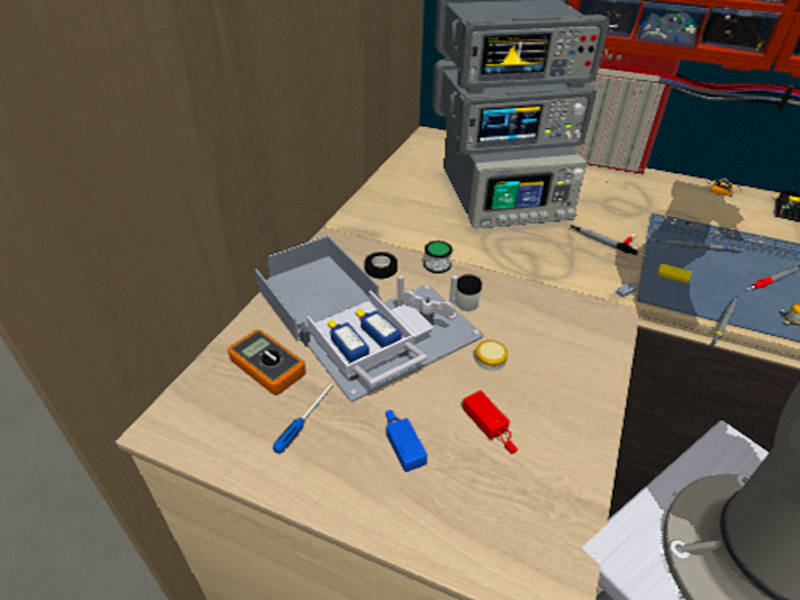

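View pics/d0big.png

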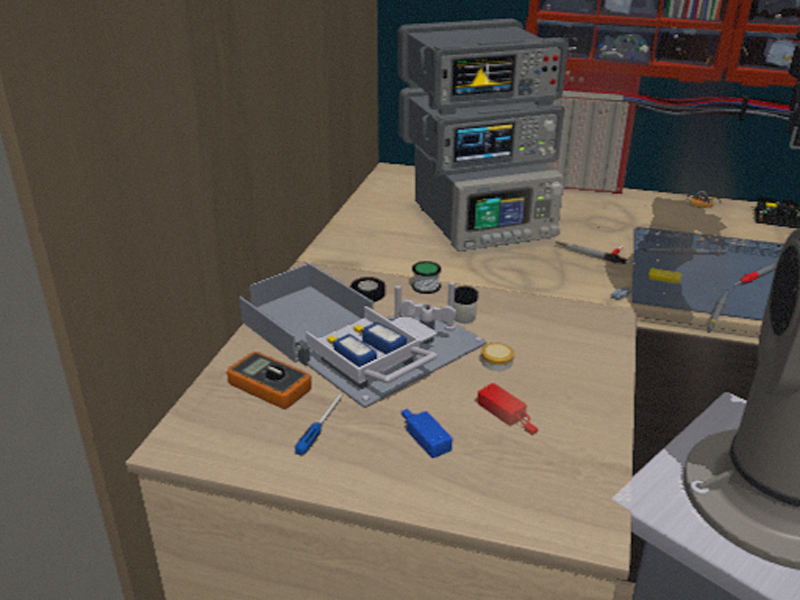

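Both views show the grey stand with its tray (scene ~ (380,330) of the enlarged picture), the nut and pillars at ~ (430,300), and the handle at ~ (390,365). I'll enlarge both for pixel picking.

Run:
```python
import cv2
a=cv2.imread('pics/scene0.png')[165:255,195:315];b=cv2.imread('pics/side0.png')[170:260,195:315]
for n,i in(('ca',a),('cb',b)):
    i=cv2.resize(i,None,fx=6.6,fy=6.6,interpolation=cv2.INTER_CUBIC)
    cv2.imwrite(f'pics/{n}.png',i)
```

```text
(no output)
```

View pics/ca.png

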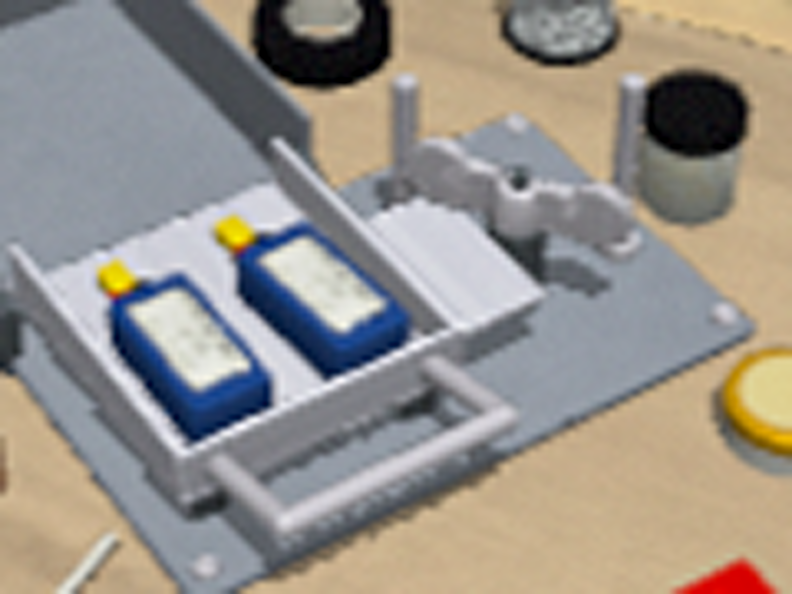

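View pics/cb.png

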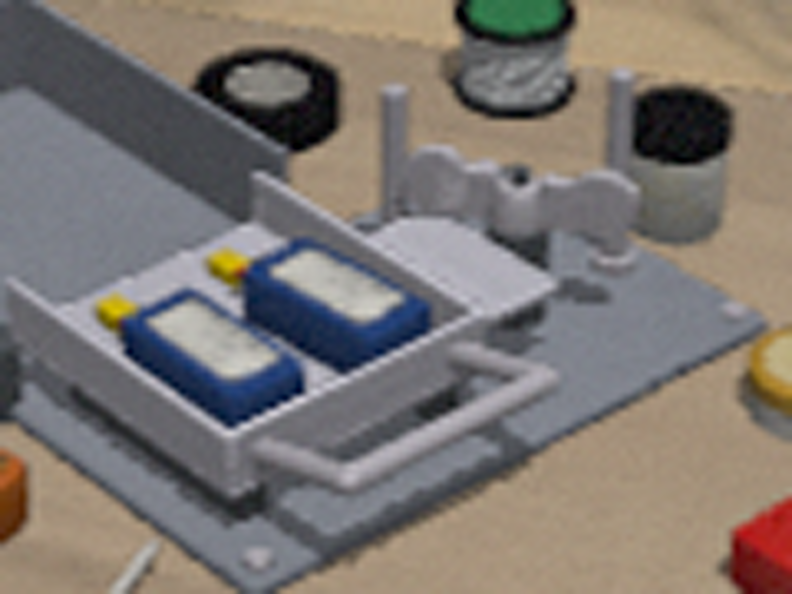

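Crop A (scene): pillar tops at (404,80) and (634,80), hub top (518,178), handle ends (285,518) and (508,412). Crop B (side): pillar tops (396,90) and (622,75), hub (517,175), handle ends (347,475) and (545,376).

Run:
```python
from h import *
A,B=cam('scene'),cam('side')
fa=lambda p:(p[0]/6.6+195-.42,p[1]/6.6+165-.42)
fb=lambda p:(p[0]/6.6+195-.42,p[1]/6.6+170-.42)
P={}
for n,a,b in [('pL',(404,80),(396,90)),('pR',(634,80),(622,75)),('hl',(285,518),(347,475)),('hr',(508,412),(545,376)),('hub',(518,178),(517,175)),('sc1',(204,566),(259,556)),('sc2',(724,313),(738,310))]:
    ra,rb=ray(A,fa(a)),ray(B,fb(b));p=tri([ra,rb]);P[n]=p
    z={'pL':.095,'pR':.095,'hl':.054,'hr':.054,'hub':.075,'sc1':.01,'sc2':.01}[n]
    print(n,p.round(4),onz(A,fa(a),z)[:2].round(4),onz(B,fb(b),z)[:2].round(4))
```

```text
pL [0.5903 0.0915 0.0941] [0.5903 0.0922] [0.5881 0.0927]
pR [0.5425 0.0177 0.0908] [0.539  0.0216] [0.5373 0.0233]
hl [0.4671 0.2339 0.0539] [0.4673 0.234 ] [0.4668 0.2339]
hr [0.4638 0.1415 0.0508] [0.4614 0.1435] [0.4608 0.1449]
hub [0.5429 0.0736 0.0696] [0.5381 0.0778] [0.5369 0.0802]
sc1 [0.4949 0.2493 0.0133] [0.4979 0.248 ] [0.4973 0.2464]
sc2 [0.4832 0.0136 0.0107] [0.4847 0.0134] [0.4828 0.0125]
```

{"api": "step_arm", "payload": {"moves": [{"dz":40},{"dz":40},{"dz":0}]}}

```text
invalid input at $.moves[0]: expected keys rx, ry, rz, dx, dy, dz, gripper
```

```bash
python3 -c "
from h import *
o=r.get_obs();print(o['joints'],o['tcp_pos'])
cv2.imwrite('pics/w0.png',r.grab_frame('wrist'))"
```

```text
[ 1.01391622  0.47770285  0.02238221  1.55632699 -0.01151785  1.10931257
 -0.0830904 ] [ 0.29262388 -0.60773106  0.25244427]
```

View pics/w0.png

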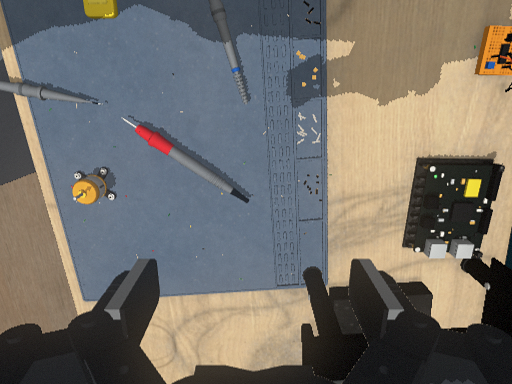

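{"api": "step_arm", "payload": {"moves": [{"dy":-40},{"dy":-40},{"dz":0}]}}

```text
invalid input at $.moves[0]: expected keys rx, ry, rz, dx, dy, dz, gripper
```

```bash
python3 -c "
from h import *
from scipy.optimize import least_squares
D=[([1.01390444,  0.47777439,  0.02233657,  1.55641159,-.0114,1.10926758],[ 0.29262365, -0.60769553,  0.25235969])]
o=r.get_obs();print(o['joints'],o['tcp_pos'],o['contact_force'])
"
```

```text
[ 1.01393852  0.47761316  0.02234467  1.55621594 -0.01152052  1.10927075
 -0.08312602] [ 0.29266903 -0.6077889   0.25255056] [ 0.74039044 -0.42817602  0.55031099]
```

The wrist picture shows the mat with probes, and a dark object under the fingers at (370,310). I'll pull inward while lowering, rather than dropping straight down.

{"api": "step_arm", "payload": {"moves": [{"rx":0,"ry":0,"rz":0,"dx":0,"dy":-30,"dz":0,"gripper":0},{"rx":0,"ry":0,"rz":0,"dx":20,"dy":-30,"dz":30,"gripper":0},{"rx":0,"ry":0,"rz":0,"dx":0,"dy":0,"dz":0,"gripper":0}]}}

```text
clock: 0.52
tcp_pos: [0.2849, -0.5412, 0.2206]
orientation: [-3.055, -0.702, 0.002]
contact_force: [0.9, -0.8, -0.5]
grip_width: 0.0426
gripper_force: 0.0
```

```bash
python3 -c "
from h import *
o=r.get_obs();print(o['joints'],o['tcp_pos'],o['orientation'],o['contact_force'],o['grip_width'])
from scipy.optimize import least_squares
D=[([1.01390444,  0.47777439,  0.02233657,  1.55641159,-.0114,1.10926758],[ 0.29262365, -0.60769553,  0.25235969]),(o['joints'][:6],o['tcp_pos'])]
def f(p):
    e=[]
    for q,t in D:
        a,b=q[1],q[1]+q[3]
        e+=[p[0]*np.sin(a)+p[1]*np.sin(b)-np.hypot(*t[:2]),p[2]+p[0]*np.cos(a)+p[1]*np.cos(b)-t[2]]
    return e
s=least_squares(f,[.45,.45,0]);print(s.x,s.fun)
for q,t in D: print(np.arctan2(t[1],t[0]),q[0], 'elbow r,z-h',s.x[0]*np.sin(q[1]),s.x[0]*np.cos(q[1]))
"
```

```text
[ 0.98090223  0.40807085  0.00526247  1.74234898 -0.00404403  0.99774297
 -0.13105872] [ 0.2848924  -0.5411663   0.22064119] [-3.05534025e+00 -7.02177465e-01  1.69312128e-03] [ 0.93700505 -0.77371117 -0.46723515] 0.042602947154084116
[ 0.54697743  0.47224543 -0.02252584] [-0.00053341 -0.00024399  0.00059968  0.00024399]
-1.1220335673644748 1.01390444 elbow r,z-h 0.25150236985709995 0.485727149331686
-1.086219966369668 0.9809022321332278 elbow r,z-h 0.21706215001743367 0.5020640682935122
```

```bash
python3 -c "
from h import *
from scipy.spatial.transform import Rotation as Ro
o=r.get_obs();K,R,t=cam('wrist');T=Ro.from_rotvec(o['orientation']).as_matrix();c=-R.T@t
off=T.T@(c-o['tcp_pos']);Rc=R@T;print('cam in tool',off.round(3),Rc.round(2).tolist())
T0=Ro.from_rotvec([-3.0612083,-.69876857,.00085]).as_matrix();R0=Rc@T0.T;c0=np.array([.29262,-.6077,.25236])+T0@off;C=(K,R0,-R0@c0)
for p in [(370,310),(90,185),(190,160),(245,100),(440,200),(100,5),(500,50),(15,180),(100,300)]: print(p,onz(C,p,0).round(3))
for p in [(.285,-.541,0),(.205,-.389,0),(.34,-.43,0),(.27,-.34,0)]: print(p,proj(C,p).round(0))
"
```

```text
cam in tool [ 0.08  0.   -0.12] [[0.0, 1.0, 0.0], [-0.95, 0.0, -0.31], [-0.31, -0.0, 0.95]]
(370, 310) [ 0.177 -0.835  0.   ]
(90, 185) [ 0.183 -0.448  0.   ]
(190, 160) [ 0.261 -0.542  0.   ]
(245, 100) [ 0.348 -0.571  0.   ]
(440, 200) [ 0.345 -0.828  0.   ]
(100, 5) [ 0.368 -0.402  0.   ]
(500, 50) [ 0.507 -0.786  0.   ]
(15, 180) [ 0.151 -0.367  0.   ]
(100, 300) [ 0.035 -0.506  0.   ]
(0.285, -0.541, 0) [197. 141.]
(0.205, -0.389, 0) [ 45. 146.]
(0.34, -0.43, 0) [118.  46.]
(0.27, -0.34, 0) [15. 71.]
```

{"api": "step_arm", "payload": {"moves": [{"rx":0,"ry":0,"rz":0,"dx":0,"dy":0,"dz":50,"gripper":0},{"rx":0,"ry":0,"rz":0,"dx":0,"dy":0,"dz":50,"gripper":0},{"rx":0,"ry":0,"rz":0,"dx":0,"dy":0,"dz":45,"gripper":0},{"rx":0,"ry":0,"rz":0,"dx":0,"dy":-40,"dz":0,"gripper":0},{"rx":0,"ry":0,"rz":0,"dx":0,"dy":-40,"dz":0,"gripper":0},{"rx":0,"ry":0,"rz":0,"dx":0,"dy":-40,"dz":0,"gripper":0},{"rx":0,"ry":0,"rz":0,"dx":0,"dy":-40,"dz":0,"gripper":0},{"rx":0,"ry":0,"rz":0,"dx":0,"dy":0,"dz":0,"gripper":0}]}}

```text
clock: 1.52
tcp_pos: [0.214, -0.3995, 0.0783]
orientation: [-3.061, -0.699, 0.002]
contact_force: [0.1, 0.3, 0.5]
grip_width: 0.0428
gripper_force: 0.0
```

Run:
```python
from h import *
from scipy.spatial.transform import Rotation as Ro
o=r.get_obs();print(o['joints'].round(3),o['tcp_pos'],o['contact_force'].round(1))
T=Ro.from_rotvec(o['orientation']).as_matrix();print(T.round(3).tolist())
p=o['tcp_pos'];W=[(np.deg2rad(a),.445) for a in range(-55,1,6)]
for a,R in W:
    q=np.array([R*np.cos(a),R*np.sin(a),p[2]]);print(np.rad2deg(a),(T.T@(q-p)*1000).round(0));p=q
A,B=cam('scene'),cam('side')
print('red',onz(A,(312,266),.02),onz(A,(260,281),.02),'tin',onz(A,(314,226),.022))
```

```text
[ 0.952  0.39  -0.012  2.209  0.009  0.545 -0.19 ] [ 0.21396196 -0.39947408  0.07829071] [0.1 0.3 0.5]
[[0.901, 0.434, -0.002], [0.434, -0.901, 0.002], [-0.001, -0.002, -1.0]]
-55.0 [ 52. -14.   0.]
-49.0 [ 46. -10.  -0.]
-43.0 [ 44. -15.   0.]
-37.0 [ 42. -19.   0.]
-31.0 [ 40. -23.   0.]
-25.0 [ 38. -28.   0.]
-19.0 [ 34. -31.   0.]
-13.0 [ 31. -35.   0.]
-7.0 [ 27. -38.   0.]
-1.0 [ 23. -40.   0.]
red [0.34209721 0.12433475 0.02      ] [0.37833227 0.2398488  0.02      ] tin [0.4260599  0.03749576 0.022     ]
```

{"api": "step_arm", "payload": {"moves": [{"rx":0,"ry":0,"rz":0,"dx":52,"dy":-14,"dz":0,"gripper":0},{"rx":0,"ry":0,"rz":0,"dx":46,"dy":-10,"dz":0,"gripper":0},{"rx":0,"ry":0,"rz":0,"dx":44,"dy":-15,"dz":0,"gripper":0},{"rx":0,"ry":0,"rz":0,"dx":42,"dy":-19,"dz":0,"gripper":0},{"rx":0,"ry":0,"rz":0,"dx":40,"dy":-23,"dz":0,"gripper":0},{"rx":0,"ry":0,"rz":0,"dx":38,"dy":-28,"dz":0,"gripper":0},{"rx":0,"ry":0,"rz":0,"dx":34,"dy":-31,"dz":-10,"gripper":0},{"rx":0,"ry":0,"rz":0,"dx":31,"dy":-35,"dz":-40,"gripper":0},{"rx":0,"ry":0,"rz":0,"dx":30,"dy":-35,"dz":-40,"gripper":0},{"rx":0,"ry":0,"rz":0,"dx":30,"dy":-35,"dz":-30,"gripper":0},{"rx":0,"ry":0,"rz":0,"dx":0,"dy":0,"dz":0,"gripper":0}]}}

```text
clock: 2.9
tcp_pos: [0.4622, -0.0088, 0.2016]
orientation: [3.061, 0.708, 0.013]
contact_force: [-0.1, -0.4, 0.3]
grip_width: 0.0425
gripper_force: 0.0
```

Run:
```python
from h import *
from scipy.spatial.transform import Rotation as Ro
o=r.get_obs();print(o['joints'].round(3),o['tcp_pos'],o['contact_force'].round(1))
T=Ro.from_rotvec(o['orientation']).as_matrix()
print((T.T@(np.array([.541,.0743,.17])-o['tcp_pos'])*1000).round(1))
cv2.imwrite('pics/w1.png',r.grab_frame('wrist'));print(proj(cam('wrist'),[.541,.0743,.063]))
```

```text
[-0.011  0.193 -0.117  2.099  0.029  0.843 -1.261] [ 0.46223149 -0.00884983  0.20161213] [-0.1 -0.4  0.3]
[107.  -40.2  32.4]
[193.9892739   43.09621186]
```

{"api": "step_arm", "payload": {"moves": [{"rx":0,"ry":0,"rz":0,"dx":35,"dy":-20,"dz":0,"gripper":0},{"rx":0,"ry":0,"rz":0,"dx":35,"dy":-20,"dz":0,"gripper":0},{"rx":0,"ry":0,"rz":0,"dx":0,"dy":0,"dz":0,"gripper":0}]}}

```text
clock: 3.32
tcp_pos: [0.5052, 0.0551, 0.1977]
orientation: [-3.061, -0.702, -0.0]
contact_force: [-0.9, -1.0, -0.6]
grip_width: 0.0426
gripper_force: 0.0
```

Run:
```python
from h import *
o=r.get_obs();print(o['tcp_pos'],o['orientation'])
c=cam('wrist');cv2.imwrite('pics/w2.png',r.grab_frame('wrist'));np.savez('w2.npz',K=c[0],R=c[1],t=c[2])
for p in [(.541,.0743,.063),(.538,.0224,.095),(.590,.0925,.095)]: print(proj(c,p))
```

```text
[0.50523346 0.05509713 0.19766089] [-3.06137590e+00 -7.01800740e-01 -4.89515057e-04]
[251.05825649 140.71116551]
[315.6949996  184.05725246]
[258.37644222  65.40590708]
```

View pics/w2.png

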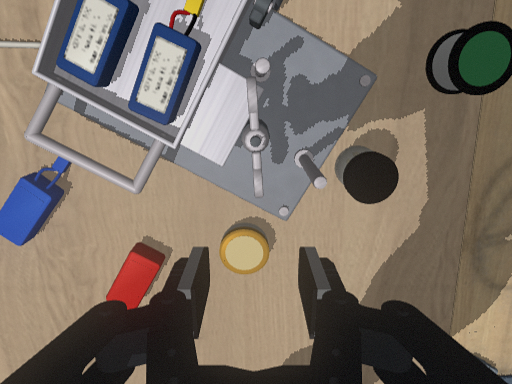

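The wrist view shows the nut hub at (256,141), wings from (252,75) to (259,195), pillar tops at (262,66) and (320,184), and handle ends at (30,135) and (138,190).

Run:
```python
from h import *
from scipy.spatial.transform import Rotation as Ro
d=np.load('w2.npz');C=(d['K'],d['R'],d['t'])
h=onz(C,(256,141),.068);a=onz(C,(252,77),.077);b=onz(C,(259,194),.077);print('hub',h)
v=a-b;print('wing',np.rad2deg(np.arctan2(v[1],v[0])),np.linalg.norm(v),(a+b)/2)
L=onz(C,(262,65),.095);R=onz(C,(320,184),.095);print('L',L,'R',R)
v=L-R;psi=np.arctan2(v[1],v[0])-np.arctan2(73,47);print('psi',psi)
x=np.array([np.cos(psi),np.sin(psi)]);y=np.array([-x[1],x[0]]);print('axis',R[:2]+.052*y,L[:2]-.047*x-.021*y)
hl=onz(C,(31,136),.052);hr=onz(C,(139,189),.052);print('handle',hl,hr,(hl+hr)/2,np.linalg.norm(hl-hr));v=hl-hr;print('psi',np.arctan2(-v[0],v[1]))
o=r.get_obs();T=Ro.from_rotvec(o['orientation']).as_matrix();print(np.rad2deg(np.arctan2(T[1,0],T[0,0])))
print((T.T@(np.array([h[0],h[1],.09])-o['tcp_pos'])*1000).round(1))
```

```text
hub [0.5431376  0.07115684 0.068     ]
wing 29.38541957163679 0.08426806223133276 [0.54576658 0.07274495 0.077     ]
L [0.59120194 0.09056121 0.095     ] R [0.53934884 0.01971175 0.095     ]
psi -0.05977167105857972
axis [0.54245512 0.07161889] [0.54303142 0.07240631]
handle [0.46632621 0.23317833 0.052     ] [0.46204523 0.14069439 0.052     ] [0.46418572 0.18693636 0.052     ] 0.09258297266087043
psi -0.0462559082694067
25.712078172342387
[ 43.1   0.8 107.3]
```

{"api": "step_arm", "payload": {"moves": [{"rx":0,"ry":0,"rz":0,"dx":41,"dy":1,"dz":0,"gripper":0},{"rx":0,"ry":0,"rz":-4,"dx":0,"dy":0,"dz":40,"gripper":0},{"rx":0,"ry":0,"rz":0,"dx":0,"dy":0,"dz":40,"gripper":0},{"rx":0,"ry":0,"rz":0,"dx":0,"dy":0,"dz":0,"gripper":0}]}}

```text
clock: 3.88
tcp_pos: [0.5382, 0.0678, 0.1154]
orientation: [3.037, 0.802, -0.012]
contact_force: [0.2, -0.4, 0.6]
grip_width: 0.0426
gripper_force: 0.0
```

Run:
```python
from h import *
from scipy.spatial.transform import Rotation as Ro
o=r.get_obs();T=Ro.from_rotvec(o['orientation']).as_matrix();print(o['tcp_pos'],np.rad2deg(np.arctan2(T[1,0],T[0,0])),(T.T@(np.array([.5428,.0718,.076])-o['tcp_pos'])*1000).round(1))
w=r.grab_frame('wrist')
s=r.grab_frame('side')
c=cv2.resize(s[170:240,230:310],(440,385),interpolation=2)
cv2.imwrite('pics/m1.png',np.hstack([cv2.resize(w,(360,385))*1,c]))
```

```text
[0.53822363 0.06783444 0.11536929] 29.568427523017192 [ 6.2 -1.1 39.3]
```

View pics/m1.png

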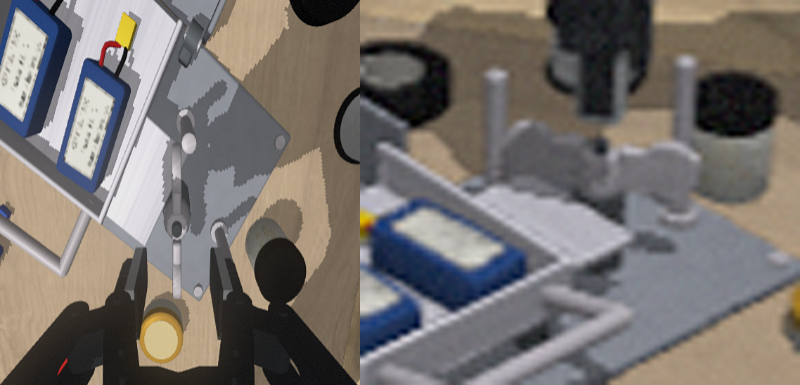

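The side view shows the fingertips' lower end at about (600,118) above the hub; the wrist view shows the wings aligned between the fingers.

Run:
```python
from h import *
from scipy.spatial.transform import Rotation as Ro
o=r.get_obs();T=Ro.from_rotvec(o['orientation']).as_matrix();B=cam('side')
for sy in(-1,1):
  for z in(.022,.012):
    q=proj(B,o['tcp_pos']+T@[0,sy*.023,z]);print(sy,z,q.round(1),((q-[230,170])*5.5+[360,0]).round(0))
```

```text
-1 0.022 [272.7 190.8] [595. 114.]
-1 0.012 [272.8 187.2] [595.  94.]
1 0.022 [277.3 181.7] [620.  64.]
1 0.012 [277.4 178.2] [621.  45.]
```

{"api": "step_arm", "payload": {"grip_force": 90, "moves": [{"rx":0,"ry":0,"rz":0,"dx":6,"dy":-1,"dz":12,"gripper":0},{"rx":0,"ry":0,"rz":0,"dx":0,"dy":0,"dz":25,"gripper":0},{"rx":0,"ry":0,"rz":0,"dx":0,"dy":0,"dz":0,"gripper":-1},{"rx":0,"ry":0,"rz":0,"dx":0,"dy":0,"dz":0,"gripper":-1},{"rx":0,"ry":0,"rz":0,"dx":0,"dy":0,"dz":0,"gripper":-1},{"rx":0,"ry":0,"rz":0,"dx":0,"dy":0,"dz":0,"gripper":-1}]}}

```text
clock: 4.72
tcp_pos: [0.5457, 0.0739, 0.0816]
orientation: [3.036, 0.805, 0.0]
contact_force: [0.2, -2.3, -5.1]
grip_width: 0.0151
gripper_force: 85.0
```

{"api": "step_arm", "payload": {"grip_force": 90, "moves": [{"rx":0,"ry":0,"rz":0,"dx":0,"dy":0,"dz":0,"gripper":0},{"rx":0,"ry":0,"rz":0,"dx":0,"dy":0,"dz":0,"gripper":0},{"rx":0,"ry":0,"rz":0,"dx":-3,"dy":0,"dz":3,"gripper":0},{"rx":0,"ry":0,"rz":0,"dx":0,"dy":0,"dz":0,"gripper":0}]}}

```text
clock: 5.22
tcp_pos: [0.5427, 0.0731, 0.0782]
orientation: [-3.036, -0.806, 0.001]
contact_force: [0.3, 0.3, -0.1]
grip_width: 0.0427
gripper_force: 0.0
```

{"api": "step_arm", "payload": {"grip_force": 90, "moves": [{"rx":0,"ry":0,"rz":0,"dx":0,"dy":0,"dz":0,"gripper":-1},{"rx":0,"ry":0,"rz":0,"dx":0,"dy":0,"dz":0,"gripper":-1},{"rx":0,"ry":0,"rz":0,"dx":0,"dy":0,"dz":0,"gripper":-1},{"rx":0,"ry":0,"rz":0,"dx":0,"dy":0,"dz":0,"gripper":-1}]}}

```text
clock: 5.72
tcp_pos: [0.5435, 0.0725, 0.0789]
orientation: [3.036, 0.805, 0.001]
contact_force: [-0.9, -2.4, 5.6]
grip_width: 0.0157
gripper_force: 88.1
```

Gripped, centred on the axis. Try a first arc.

{"api": "step_arm", "payload": {"grip_force": 90, "moves": [{"rx":0,"ry":0,"rz":-7,"dx":0,"dy":0,"dz":0,"gripper":-1},{"rx":0,"ry":0,"rz":-7,"dx":0,"dy":0,"dz":0,"gripper":-1},{"rx":0,"ry":0,"rz":-7,"dx":0,"dy":0,"dz":0,"gripper":-1},{"rx":0,"ry":0,"rz":0,"dx":0,"dy":0,"dz":0,"gripper":-1},{"rx":0,"ry":0,"rz":0,"dx":0,"dy":0,"dz":0,"gripper":-1}]}}

```text
clock: 6.35
tcp_pos: [0.5434, 0.0725, 0.0789]
orientation: [2.839, 1.343, 0.001]
contact_force: [-0.8, -1.8, 5.8]
grip_width: 0.0159
gripper_force: 88.2
```

Run:
```python
from h import *
from scipy.spatial.transform import Rotation as Ro
o=r.get_obs();T=Ro.from_rotvec(o['orientation']).as_matrix();print(o['tcp_pos'],np.rad2deg(np.arctan2(T[1,0],T[0,0])),o['moment'],o['contact_force'],o['joints'].round(2))
w=r.grab_frame('wrist')
s=r.grab_frame('side')
c=cv2.resize(s[170:240,230:310],(440,385),interpolation=2)
cv2.imwrite('pics/m2.png',np.hstack([cv2.resize(w,(360,385))*1,c]))
```

```text
[0.54341472 0.0725171  0.07885674] 50.64497828594013 [-0.35214735  0.24928021 -0.1749887 ] [-0.84968866 -1.78104179  5.76046496] [-0.06  0.51 -0.23  1.98  0.18  0.67 -1.1 ]
```

View pics/m2.png

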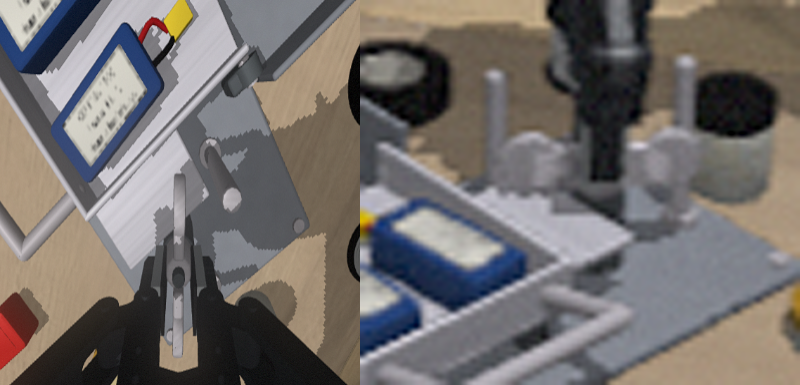

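The wing is still aligned between the fingers, with the left pillar top now at (232,198), so the nut turned with the gripper. Continuing.

{"api": "step_arm", "payload": {"moves": [{"rx":0,"ry":0,"rz":-9,"dx":0,"dy":0,"dz":0,"gripper":-1},{"rx":0,"ry":0,"rz":-9,"dx":0,"dy":0,"dz":0,"gripper":-1},{"rx":0,"ry":0,"rz":-9,"dx":0,"dy":0,"dz":0,"gripper":-1},{"rx":0,"ry":0,"rz":-9,"dx":0,"dy":0,"dz":0,"gripper":-1},{"rx":0,"ry":0,"rz":-9,"dx":0,"dy":0,"dz":0,"gripper":-1},{"rx":0,"ry":0,"rz":-9,"dx":0,"dy":0,"dz":0,"gripper":-1},{"rx":0,"ry":0,"rz":0,"dx":0,"dy":0,"dz":0,"gripper":-1},{"rx":0,"ry":0,"rz":0,"dx":0,"dy":0,"dz":0,"gripper":-1}]}}

```text
clock: 7.45
tcp_pos: [0.5433, 0.0726, 0.0789]
orientation: [1.92, 2.486, -0.0]
contact_force: [-1.4, -1.4, 7.0]
grip_width: 0.0161
gripper_force: 88.4
```

```bash
cat > st.py <<'E'
from h import *
from scipy.spatial.transform import Rotation as Ro
o=r.get_obs();T=Ro.from_rotvec(o['orientation']).as_matrix();print(o['tcp_pos'],np.rad2deg(np.arctan2(T[1,0],T[0,0])),T[:,2].round(3),o['moment'].round(2),o['contact_force'].round(1),o['joints'].round(2))
E
python3 st.py
```

```text
[0.54334989 0.07257081 0.07887462] 104.65057162604027 [ 0. -0. -1.] [-0.29  0.27 -0.11] [-1.4 -1.4  7. ] [ 0.12  0.55 -0.47  1.97  0.37  0.71 -0.32]
```

{"api": "step_arm", "payload": {"moves": [{"rx":0,"ry":0,"rz":-9,"dx":0,"dy":0,"dz":0,"gripper":-1},{"rx":0,"ry":0,"rz":-9,"dx":0,"dy":0,"dz":0,"gripper":-1},{"rx":0,"ry":0,"rz":-9,"dx":0,"dy":0,"dz":0,"gripper":-1},{"rx":0,"ry":0,"rz":-9,"dx":0,"dy":0,"dz":0,"gripper":-1},{"rx":0,"ry":0,"rz":-9,"dx":0,"dy":0,"dz":0,"gripper":-1},{"rx":0,"ry":0,"rz":-9,"dx":0,"dy":0,"dz":0,"gripper":-1},{"rx":0,"ry":0,"rz":-9,"dx":0,"dy":0,"dz":0,"gripper":-1},{"rx":0,"ry":0,"rz":-4,"dx":0,"dy":0,"dz":0,"gripper":-1},{"rx":0,"ry":0,"rz":0,"dx":0,"dy":0,"dz":0,"gripper":-1},{"rx":0,"ry":0,"rz":0,"dx":0,"dy":0,"dz":0,"gripper":-1}]}}

```text
clock: 8.7
tcp_pos: [0.5433, 0.0725, 0.0789]
orientation: [0.229, 3.133, -0.001]
contact_force: [-0.8, -1.3, 6.1]
grip_width: 0.016
gripper_force: 88.7
```

```bash
python3 st.py
```

```text
[0.54326931 0.07251368 0.07885221] 171.63304105644409 [ 0.    -0.001 -1.   ] [-0.35  0.44 -0.22] [-0.8 -1.3  6.1] [ 0.33  0.62 -0.74  1.96  0.59  0.79  0.67]
```

{"api": "step_arm", "payload": {"moves": [{"rx":0,"ry":0,"rz":-3,"dx":0,"dy":0,"dz":0,"gripper":-1},{"rx":0,"ry":0,"rz":0,"dx":0,"dy":0,"dz":0,"gripper":-1}]}}

```text
clock: 8.95
tcp_pos: [0.5432, 0.0725, 0.0788]
orientation: [0.146, 3.138, -0.001]
contact_force: [-1.5, -2.0, 7.4]
grip_width: 0.0161
gripper_force: 88.7
```

```bash
python3 st.py
```

```text
[0.54324877 0.07249738 0.07883723] 174.6591030433501 [ 0.    -0.001 -1.   ] [-0.37  0.36 -0.22] [-1.5 -2.   7.4] [ 0.33  0.62 -0.76  1.96  0.6   0.8   0.72]
```

{"api": "step_arm", "payload": {"moves": [{"rx":0,"ry":0,"rz":-3,"dx":0,"dy":0,"dz":0,"gripper":-1},{"rx":0,"ry":0,"rz":0,"dx":0,"dy":0,"dz":0,"gripper":-1}]}}

```text
clock: 9.2
tcp_pos: [0.5433, 0.0725, 0.0788]
orientation: [0.064, 3.141, -0.001]
contact_force: [-2.4, -1.9, 7.5]
grip_width: 0.0159
gripper_force: 88.7
```

```bash
python3 st.py; python3 -c "
from h import *
w=r.grab_frame('wrist');cv2.imwrite('pics/w3.png',w)"
```

```text
[0.54325698 0.07252632 0.07884045] 177.66081410575603 [ 0.    -0.001 -1.   ] [-0.44  0.39 -0.22] [-2.4 -1.9  7.5] [ 0.34  0.63 -0.77  1.96  0.61  0.8   0.76]
```

View pics/w3.png

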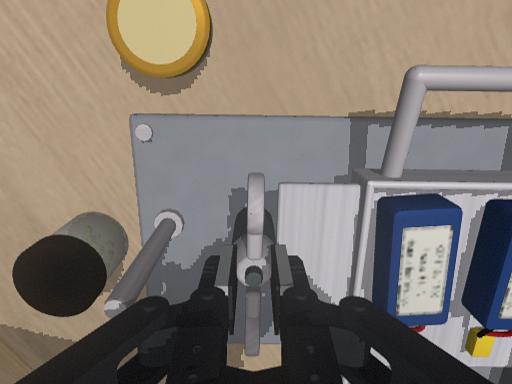

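The wrist view shows the wing from (256,180) to (252,350), close to parallel with the tray side at column 360. I'll feel for the stop.

{"api": "step_arm", "payload": {"moves": [{"rx":0,"ry":0,"rz":-2,"dx":0,"dy":0,"dz":0,"gripper":-1},{"rx":0,"ry":0,"rz":0,"dx":0,"dy":0,"dz":0,"gripper":-1}]}}

```text
clock: 9.5
tcp_pos: [0.5433, 0.0725, 0.0789]
orientation: [0.011, 3.142, -0.001]
contact_force: [-2.4, -1.5, 6.8]
grip_width: 0.0162
gripper_force: 88.6
```

```bash
python3 st.py
```

```text
[0.54325464 0.07251936 0.07885978] 179.61378894147603 [ 0.    -0.001 -1.   ] [-0.34  0.44 -0.43] [-2.4 -1.5  6.8] [ 0.35  0.63 -0.78  1.95  0.61  0.81  0.79]
```

{"api": "step_arm", "payload": {"moves": [{"rx":0,"ry":0,"rz":-2,"dx":0,"dy":0,"dz":0,"gripper":-1},{"rx":0,"ry":0,"rz":0,"dx":0,"dy":0,"dz":0,"gripper":-1}]}}

```text
clock: 9.75
tcp_pos: [0.5433, 0.0725, 0.0789]
orientation: [0.043, -3.141, 0.001]
contact_force: [-1.3, -2.2, 7.7]
grip_width: 0.016
gripper_force: 88.5
```

```bash
python3 st.py
```

```text
[0.54331052 0.07247735 0.07886327] -178.43624668366292 [-0.    -0.001 -1.   ] [-0.29  0.45 -0.71] [-1.3 -2.2  7.7] [ 0.35  0.63 -0.78  1.95  0.62  0.81  0.82]
```

{"api": "step_arm", "payload": {"moves": [{"rx":0,"ry":0,"rz":1.5,"dx":0,"dy":0,"dz":0,"gripper":-1},{"rx":0,"ry":0,"rz":0,"dx":0,"dy":0,"dz":0,"gripper":0},{"rx":0,"ry":0,"rz":0,"dx":0,"dy":0,"dz":0,"gripper":0},{"rx":0,"ry":0,"rz":0,"dx":0,"dy":0,"dz":-20,"gripper":0},{"rx":0,"ry":0,"rz":0,"dx":0,"dy":0,"dz":-35,"gripper":0},{"rx":0,"ry":0,"rz":0,"dx":0,"dy":0,"dz":-30,"gripper":0},{"rx":0,"ry":0,"rz":0,"dx":20,"dy":29,"dz":0,"gripper":0},{"rx":0,"ry":0,"rz":0,"dx":20,"dy":29,"dz":0,"gripper":-0.4},{"rx":0,"ry":0,"rz":0,"dx":20,"dy":29,"dz":0,"gripper":-0.4},{"rx":0,"ry":0,"rz":0,"dx":19,"dy":28,"dz":0,"gripper":-0.4},{"rx":0,"ry":0,"rz":9,"dx":0,"dy":0,"dz":0,"gripper":-0.4},{"rx":0,"ry":0,"rz":9,"dx":0,"dy":0,"dz":0,"gripper":-0.4},{"rx":0,"ry":0,"rz":9,"dx":0,"dy":0,"dz":0,"gripper":-0.4},{"rx":0,"ry":0,"rz":9,"dx":0,"dy":0,"dz":0,"gripper":-0.4},{"rx":0,"ry":0,"rz":9,"dx":0,"dy":0,"dz":0,"gripper":-0.4},{"rx":0,"ry":0,"rz":9,"dx":0,"dy":0,"dz":0,"gripper":-0.4},{"rx":0,"ry":0,"rz":9,"dx":0,"dy":0,"dz":0,"gripper":-0.4},{"rx":0,"ry":0,"rz":9,"dx":0,"dy":0,"dz":0,"gripper":-0.4},{"rx":0,"ry":0,"rz":9,"dx":0,"dy":0,"dz":0,"gripper":-0.4},{"rx":0,"ry":0,"rz":9,"dx":0,"dy":0,"dz":0,"gripper":-0.4}]}}

```text
clock: 12.25
tcp_pos: [0.4637, 0.1884, 0.1646]
orientation: [2.222, 2.221, 0.002]
contact_force: [-0.6, -0.1, -0.6]
grip_width: 0.0256
gripper_force: 0.0
```

```bash
python3 st.py
python3 - <<'E'
from h import *
from scipy.spatial.transform import Rotation as Ro
o=r.get_obs();T=Ro.from_rotvec(o['orientation']).as_matrix();print(o['grip_width'],(T.T@(np.array([.4642,.188,.058])-o['tcp_pos'])*1000).round(1))
c=cam('wrist');w=r.grab_frame('wrist');cv2.imwrite('pics/w4.png',w);np.savez('w4.npz',K=c[0],R=c[1],t=c[2])
for p in [(.4642,.188,.052),(.467,.233,.052),(.462,.142,.052),(.543,.0725,.077),(.543-.045,.0725+.0025,.077),(.588,.070,.077)]: print(proj(c,p).round(0))
A=cam('side');s=r.grab_frame('side');cv2.imwrite('pics/s4.png',s)
E
```

```text
[0.46367376 0.18840653 0.1646207 ] 89.9743198082081 [ 0.001  0.001 -1.   ] [-0.    0.05  0.01] [-0.6 -0.1 -0.6] [-0.04  0.36 -0.57  2.02  0.26  0.83 -0.75]
0.02563676479283805 [ -0.5   0.4 106.6]
[254. 201.]
[258. 140.]
[252. 256.]
[355. 351.]
[298. 348.]
[413. 353.]
```

Run:
```python
from h import *
d=np.load('w4.npz');C=(d['K'],d['R'],d['t'])
w=cv2.imread('pics/w4.png');h=cv2.cvtColor(w,cv2.COLOR_BGR2HSV)
m=((h[...,1]<40)&(h[...,2]>110)).astype(np.uint8)
for y in range(120,300,12):
    x=np.where(m[y,200:330])[0]+200
    runs=np.split(x,np.where(np.diff(x)>1)[0]+1) if len(x) else []
    print(y,[(int(a[0]),int(a[-1])) for a in runs if len(a)>4])
```

```text
120 [(284, 317)]
132 [(283, 316), (324, 329)]
144 [(251, 319), (322, 329)]
156 [(251, 263), (285, 313), (321, 329)]
168 [(250, 262), (283, 312), (319, 329)]
180 [(249, 261), (284, 311), (318, 329)]
192 [(249, 260), (283, 309), (316, 329)]
204 [(248, 260), (281, 308), (315, 329)]
216 [(248, 259), (279, 290), (314, 321)]
228 [(247, 258), (280, 286), (313, 321)]
240 [(246, 257), (311, 321)]
252 [(246, 279), (298, 306), (310, 323)]
264 [(272, 279)]
276 [(271, 279), (319, 329)]
288 [(207, 213), (270, 280), (293, 302), (323, 329)]
```

The bar's detected centre (254,200) matches the projected handle point. Descend and grip.

{"api": "step_arm", "payload": {"grip_force": 45, "moves": [{"rx":0,"ry":0,"rz":3,"dx":0,"dy":0,"dz":35,"gripper":-0.4},{"rx":0,"ry":0,"rz":0,"dx":0,"dy":0,"dz":35,"gripper":-0.4},{"rx":0,"ry":0,"rz":0,"dx":0,"dy":0,"dz":25,"gripper":-0.4},{"rx":0,"ry":0,"rz":0,"dx":0,"dy":0,"dz":12,"gripper":-0.4},{"rx":0,"ry":0,"rz":0,"dx":0,"dy":0,"dz":0,"gripper":-0.4},{"rx":0,"ry":0,"rz":0,"dx":0,"dy":0,"dz":0,"gripper":-1},{"rx":0,"ry":0,"rz":0,"dx":0,"dy":0,"dz":0,"gripper":-1},{"rx":0,"ry":0,"rz":0,"dx":0,"dy":0,"dz":0,"gripper":-1}]}}

```text
clock: 13.35
tcp_pos: [0.4646, 0.1881, 0.0573]
orientation: [2.274, 2.166, 0.003]
contact_force: [0.5, 0.5, 5.5]
grip_width: 0.0082
gripper_force: 44.3
```

```bash
python3 st.py; python3 -c "
import numpy as np
h=lambda t:np.array([-175*np.cos(t)+26*np.sin(t),175*np.sin(t)+26*np.cos(t)])
for a in np.arange(0.08,1.06,.08): print(round(a,2),(h(a)-h(a-.08)).round(1),h(a).round(0))"
```

```text
[0.46456167 0.1881444  0.05729616] 87.21078283752176 [ 0.002  0.001 -1.   ] [-0.03 -0.11 -0.05] [0.5 0.5 5.5] [-0.13  0.53 -0.47  2.09  0.4   0.61 -0.93]
0.08 [ 2.6 13.9] [-172.   40.]
0.16 [ 3.7 13.6] [-169.   54.]
0.24 [ 4.8 13.3] [-164.   67.]
0.32 [ 5.9 12.9] [-158.   80.]
0.4 [ 6.9 12.4] [-151.   92.]
0.48 [ 7.8 11.8] [-143.  104.]
0.56 [ 8.8 11.1] [-134.  115.]
0.64 [ 9.6 10.4] [-125.  125.]
0.72 [10.4  9.6] [-114.  135.]
0.8 [11.1  8.7] [-103.  144.]
0.88 [11.8  7.8] [-91. 151.]
0.96 [12.4  6.8] [-79. 158.]
1.04 [12.9  5.8] [-66. 164.]
```

{"api": "step_arm", "payload": {"moves": [{"rx":0,"ry":0,"rz":0,"dx":0,"dy":1.2,"dz":-7,"gripper":-1},{"rx":0,"ry":0,"rz":0,"dx":0,"dy":1.4,"dz":-6.9,"gripper":-1},{"rx":0,"ry":0,"rz":0,"dx":0,"dy":1.7,"dz":-6.8,"gripper":-1},{"rx":0,"ry":0,"rz":0,"dx":0,"dy":2,"dz":-6.8,"gripper":-1},{"rx":0,"ry":0,"rz":0,"dx":0,"dy":2.3,"dz":-6.7,"gripper":-1},{"rx":0,"ry":0,"rz":0,"dx":0,"dy":2.5,"dz":-6.6,"gripper":-1}]}}

```text
clock: 14.1
tcp_pos: [0.475, 0.1875, 0.0975]
orientation: [-2.275, -2.167, -0.001]
contact_force: [4.8, 2.6, -5.7]
grip_width: 0.0082
gripper_force: 43.7
```

```bash
python3 st.py
```

```text
[0.47498961 0.18747152 0.09753886] 87.21486912202784 [ 0.     0.001 -1.   ] [ 0.61 -0.82 -0.04] [ 4.8  2.6 -5.7] [-0.09  0.47 -0.51  2.05  0.35  0.7  -0.86]
```

{"api": "step_arm", "payload": {"moves": [{"rx":0,"ry":0,"rz":0,"dx":0,"dy":2.9,"dz":-6.5,"gripper":-1},{"rx":0,"ry":0,"rz":0,"dx":0,"dy":3,"dz":-6.4,"gripper":-1},{"rx":0,"ry":0,"rz":0,"dx":0,"dy":3.3,"dz":-6.3,"gripper":-1},{"rx":0,"ry":0,"rz":0,"dx":0,"dy":3.6,"dz":-6.1,"gripper":-1},{"rx":0,"ry":0,"rz":0,"dx":0,"dy":3.8,"dz":-6,"gripper":-1},{"rx":0,"ry":0,"rz":0,"dx":0,"dy":4,"dz":-5.8,"gripper":-1},{"rx":0,"ry":0,"rz":0,"dx":0,"dy":4.3,"dz":-5.6,"gripper":-1},{"rx":0,"ry":0,"rz":0,"dx":0,"dy":4.5,"dz":-5.5,"gripper":-1},{"rx":0,"ry":0,"rz":0,"dx":0,"dy":4.7,"dz":-5.3,"gripper":-1},{"rx":0,"ry":0,"rz":0,"dx":0,"dy":4.9,"dz":-5.1,"gripper":-1}]}}

```text
clock: 15.35
tcp_pos: [0.5114, 0.1855, 0.1559]
orientation: [-2.272, -2.166, 0.007]
contact_force: [-7.9, 3.1, 4.3]
grip_width: 0.0083
gripper_force: 43.9
```

```bash
python3 st.py
```

```text
[0.51139456 0.1854845  0.1559286 ] 87.27197561053808 [-0.005 -0.001 -1.   ] [ 0.68  1.97 -0.11] [-7.9  3.1  4.3] [-0.04  0.44 -0.53  1.93  0.29  0.86 -0.77]
```

{"api": "step_arm", "payload": {"moves": [{"rx":0,"ry":0,"rz":0,"dx":0,"dy":5.1,"dz":-4.9,"gripper":-1},{"rx":0,"ry":0,"rz":0,"dx":0,"dy":5.3,"dz":-4.7,"gripper":-1},{"rx":0,"ry":0,"rz":0,"dx":0,"dy":5.5,"dz":-4.5,"gripper":-1},{"rx":0,"ry":0,"rz":0,"dx":0,"dy":5.6,"dz":-4.2,"gripper":-1},{"rx":0,"ry":0,"rz":0,"dx":0,"dy":5.8,"dz":-4,"gripper":-1},{"rx":0,"ry":0,"rz":0,"dx":0,"dy":6,"dz":-3.8,"gripper":-1},{"rx":0,"ry":0,"rz":0,"dx":0,"dy":6.1,"dz":-3.5,"gripper":-1},{"rx":0,"ry":0,"rz":0,"dx":0,"dy":6.3,"dz":-3.3,"gripper":-1},{"rx":0,"ry":0,"rz":0,"dx":0,"dy":0,"dz":0,"gripper":-1},{"rx":0,"ry":0,"rz":0,"dx":0,"dy":0,"dz":0,"gripper":-1},{"rx":0,"ry":0,"rz":0,"dx":0,"dy":0,"dz":0,"gripper":-1},{"rx":0,"ry":0,"rz":0,"dx":0,"dy":0,"dz":0,"gripper":-1}]}}

```text
clock: 16.85
tcp_pos: [0.5585, 0.183, 0.191]
orientation: [2.274, 2.167, -0.003]
contact_force: [-10.2, -0.6, 16.3]
grip_width: 0.0083
gripper_force: 46.0
```

```bash
python3 st.py
python3 - <<'E'
from h import *
s=r.grab_frame('scene');cv2.imwrite('pics/s5.png',s);w=r.grab_frame('side');cv2.imwrite('pics/d5.png',w)
for n,i in(('scene',s),('side',w)):
    h=cv2.cvtColor(i,cv2.COLOR_BGR2HSV);m=cv2.inRange(h,(100,90,30),(130,255,255))
    k,l,st,c=cv2.connectedComponentsWithStats(m)
    C=cam(n)
    for j in range(1,k):
        if st[j,4]>40 and 150<c[j][1]<330 and c[j][0]<330: print(n,st[j].tolist(),onz(C,c[j],.02).round(3))
E
```

```text
[0.55849023 0.18302009 0.19102107] 87.22491143634305 [-0.001 -0.002 -1.   ] [-0.08  2.04 -0.12] [-10.2  -0.6  16.3] [-0.02  0.45 -0.53  1.8   0.27  0.96 -0.71]
scene [201, 171, 11, 13, 45] [0.751 0.153 0.02 ]
scene [185, 181, 16, 17, 87] [0.725 0.21  0.02 ]
scene [247, 262, 27, 40, 592] [0.376 0.244 0.02 ]
scene [175, 267, 20, 23, 180] [0.478 0.365 0.02 ]
side [192, 190, 8, 13, 52] [0.741 0.164 0.02 ]
side [179, 198, 14, 19, 107] [0.717 0.214 0.02 ]
side [257, 262, 32, 31, 556] [0.373 0.248 0.02 ]
side [189, 270, 17, 21, 159] [0.475 0.37  0.02 ]
```

Run:
```python
import cv2,numpy as np
a=cv2.imread('pics/s5.png')[145:255,150:280];b=cv2.imread('pics/d5.png')[160:270,140:270]
cv2.imwrite('pics/m5.png',np.hstack([cv2.resize(i,(400,338),interpolation=2) for i in(a,b)]))
```

```text
(no output)
```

View pics/m5.png

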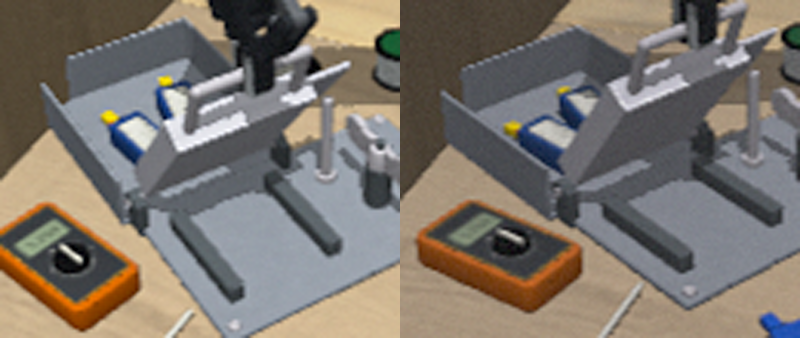

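Both packs (blue, at (125,135) and (175,100) in the left half) lie in the bin, leads forward, with the tray tilted above. I'll check how far in the plugs are.

Run:
```python
from h import *
for n,f in(('scene','s5'),('side','d5')):
    i=cv2.imread(f'pics/{f}.png');h=cv2.cvtColor(i,cv2.COLOR_BGR2HSV);m=cv2.inRange(h,(20,130,100),(35,255,255))
    k,l,st,c=cv2.connectedComponentsWithStats(m);C=cam(n)
    for j in range(1,k):
        if st[j,4]>4 and 150<c[j][1]<230 and 150<c[j][0]<280: 
            ch=np.argmin(l.shape); ys,xs=np.where(l==j);print(n,st[j].tolist(),[onz(C,c[j],z)[:2].round(3) for z in (.008,.014,.02)])
    C=cam(n);print('back wall top corner guesses',proj(C,(.64,.18,.026)))
```

```text
scene [202, 170, 4, 3, 11] [array([0.79 , 0.133]), array([0.783, 0.137]), array([0.775, 0.141])]
scene [183, 181, 6, 4, 17] [array([0.774, 0.202]), array([0.767, 0.205]), array([0.76 , 0.208])]
back wall top corner guesses [216.93029035 200.27936493]
side [191, 188, 4, 2, 6] [array([0.793, 0.13 ]), array([0.785, 0.136]), array([0.777, 0.142])]
side [174, 200, 5, 4, 17] [array([0.772, 0.203]), array([0.764, 0.209]), array([0.756, 0.214])]
back wall top corner guesses [214.84786069 211.85658606]
```

Both packs lie wholly in the bin, with their plain ends ~40 mm past the hinge. Lowering along the reverse arc.

{"api": "step_arm", "payload": {"moves": [{"rx":0,"ry":0,"rz":0,"dx":0,"dy":-6.3,"dz":3.3,"gripper":-1},{"rx":0,"ry":0,"rz":0,"dx":0,"dy":-6.1,"dz":3.5,"gripper":-1},{"rx":0,"ry":0,"rz":0,"dx":0,"dy":-6,"dz":3.8,"gripper":-1},{"rx":0,"ry":0,"rz":0,"dx":0,"dy":-5.8,"dz":4,"gripper":-1},{"rx":0,"ry":0,"rz":0,"dx":0,"dy":-5.6,"dz":4.2,"gripper":-1},{"rx":0,"ry":0,"rz":0,"dx":0,"dy":-5.5,"dz":4.5,"gripper":-1},{"rx":0,"ry":0,"rz":0,"dx":0,"dy":-5.3,"dz":4.7,"gripper":-1},{"rx":0,"ry":0,"rz":0,"dx":0,"dy":-5.1,"dz":4.9,"gripper":-1},{"rx":0,"ry":0,"rz":0,"dx":0,"dy":-4.9,"dz":5.1,"gripper":-1},{"rx":0,"ry":0,"rz":0,"dx":0,"dy":-4.7,"dz":5.3,"gripper":-1},{"rx":0,"ry":0,"rz":0,"dx":0,"dy":-4.5,"dz":5.5,"gripper":-1},{"rx":0,"ry":0,"rz":0,"dx":0,"dy":-4.3,"dz":5.6,"gripper":-1},{"rx":0,"ry":0,"rz":0,"dx":0,"dy":-4,"dz":5.8,"gripper":-1},{"rx":0,"ry":0,"rz":0,"dx":0,"dy":-3.8,"dz":6,"gripper":-1},{"rx":0,"ry":0,"rz":0,"dx":0,"dy":-3.6,"dz":6.1,"gripper":-1},{"rx":0,"ry":0,"rz":0,"dx":0,"dy":-3.3,"dz":6.3,"gripper":-1}]}}

```text
clock: 18.95
tcp_pos: [0.481, 0.1872, 0.1097]
orientation: [2.275, 2.167, 0.002]
contact_force: [0.6, 3.3, 0.6]
grip_width: 0.0081
gripper_force: 46.9
```

{"api": "step_arm", "payload": {"moves": [{"rx":0,"ry":0,"rz":0,"dx":0,"dy":-3,"dz":6.4,"gripper":-1},{"rx":0,"ry":0,"rz":0,"dx":0,"dy":-2.9,"dz":6.5,"gripper":-1},{"rx":0,"ry":0,"rz":0,"dx":0,"dy":-2.5,"dz":6.6,"gripper":-1},{"rx":0,"ry":0,"rz":0,"dx":0,"dy":-2.3,"dz":6.7,"gripper":-1},{"rx":0,"ry":0,"rz":0,"dx":0,"dy":-2,"dz":6.8,"gripper":-1},{"rx":0,"ry":0,"rz":0,"dx":0,"dy":-1,"dz":3.4,"gripper":-1},{"rx":0,"ry":0,"rz":0,"dx":0,"dy":-0.7,"dz":3.4,"gripper":-1},{"rx":0,"ry":0,"rz":0,"dx":0,"dy":0,"dz":0,"gripper":-1}]}}

```text
clock: 19.95
tcp_pos: [0.4667, 0.1879, 0.0699]
orientation: [2.275, 2.167, 0.002]
contact_force: [2.6, 4.4, -1.8]
grip_width: 0.0078
gripper_force: 45.5
```

```bash
python3 st.py
```

```text
[0.46669893 0.18789328 0.06992598] 87.21870961198307 [ 0.001  0.001 -1.   ] [ 1.01 -0.56 -0.02] [ 2.6  4.4 -1.8] [-0.12  0.51 -0.48  2.08  0.39  0.64 -0.91]
```

{"api": "step_arm", "payload": {"moves": [{"rx":0,"ry":0,"rz":0,"dx":0,"dy":-0.7,"dz":3,"gripper":-1},{"rx":0,"ry":0,"rz":0,"dx":0,"dy":-0.5,"dz":3,"gripper":-1},{"rx":0,"ry":0,"rz":0,"dx":0,"dy":-0.4,"dz":2,"gripper":-1},{"rx":0,"ry":0,"rz":0,"dx":0,"dy":-0.3,"dz":2,"gripper":-1},{"rx":0,"ry":0,"rz":0,"dx":0,"dy":-0.3,"dz":1.5,"gripper":-1},{"rx":0,"ry":0,"rz":0,"dx":0,"dy":0,"dz":0,"gripper":-1}]}}

```text
clock: 20.7
tcp_pos: [0.4646, 0.188, 0.059]
orientation: [2.274, 2.166, 0.002]
contact_force: [1.8, 3.9, 4.1]
grip_width: 0.0084
gripper_force: 45.6
```

{"api": "step_arm", "payload": {"moves": [{"rx":0,"ry":0,"rz":0,"dx":0,"dy":0,"dz":1,"gripper":-1},{"rx":0,"ry":0,"rz":0,"dx":0,"dy":0,"dz":0,"gripper":-1}]}}

```text
clock: 20.95
tcp_pos: [0.4646, 0.188, 0.0588]
orientation: [2.274, 2.166, 0.002]
contact_force: [-1.0, 3.2, 14.7]
grip_width: 0.0085
gripper_force: 46.6
```

{"api": "step_arm", "payload": {"moves": [{"rx":0,"ry":0,"rz":0,"dx":0,"dy":0,"dz":1,"gripper":-1},{"rx":0,"ry":0,"rz":0,"dx":0,"dy":0,"dz":0,"gripper":-1}]}}

```text
clock: 21.2
tcp_pos: [0.4646, 0.1881, 0.0586]
orientation: [2.274, 2.165, 0.002]
contact_force: [-5.0, 0.9, 24.3]
grip_width: 0.0083
gripper_force: 47.7
```

The tray is seated: z stays put while the push rises. Unload, open, rise.

{"api": "step_arm", "payload": {"moves": [{"rx":0,"ry":0,"rz":0,"dx":0,"dy":0,"dz":-1.5,"gripper":-1},{"rx":0,"ry":0,"rz":0,"dx":0,"dy":0,"dz":0,"gripper":-0.4},{"rx":0,"ry":0,"rz":0,"dx":0,"dy":0,"dz":0,"gripper":-0.4},{"rx":0,"ry":0,"rz":0,"dx":0,"dy":0,"dz":0,"gripper":-0.4},{"rx":0,"ry":0,"rz":0,"dx":0,"dy":0,"dz":-15,"gripper":-0.4},{"rx":0,"ry":0,"rz":0,"dx":0,"dy":0,"dz":-40,"gripper":-0.4},{"rx":0,"ry":0,"rz":0,"dx":0,"dy":0,"dz":-50,"gripper":-0.4},{"rx":0,"ry":0,"rz":0,"dx":0,"dy":0,"dz":-30,"gripper":-0.4},{"rx":0,"ry":0,"rz":0,"dx":0,"dy":0,"dz":0,"gripper":-0.4}]}}

```text
clock: 22.32
tcp_pos: [0.4654, 0.1884, 0.1964]
orientation: [2.273, 2.165, 0.008]
contact_force: [0.3, -0.5, 0.9]
grip_width: 0.0258
gripper_force: 0.0
```

```bash
python3 st.py
python3 - <<'E'
from h import *
for n in('scene','side'):
    i=r.grab_frame(n);cv2.imwrite(f'pics/{n}6.png',i);a=cv2.imread(f'pics/{n}0.png')
    d=cv2.absdiff(i,a).max(2);m=cv2.morphologyEx((d>45).astype(np.uint8),cv2.MORPH_OPEN,np.ones((2,2),np.uint8))
    k,l,st,c=cv2.connectedComponentsWithStats(m)
    print(n,[s.tolist() for s in st[1:] if s[4]>8])
    # shift of the handle/tray-front patch relative to the first picture
    C=cam(n);u,v=proj(C,(.4642,.188,.052)).astype(int)
    t=a[v-3:v+14,u-18:u+18];s=i[v-9:v+20,u-24:u+24];q=cv2.matchTemplate(s,t,cv2.TM_CCOEFF_NORMED);_,b,_,p=cv2.minMaxLoc(q);print('handle',b,p,'expect (6,6)')
    h=cv2.cvtColor(i,cv2.COLOR_BGR2HSV);m=cv2.inRange(h,(100,90,30),(130,255,255));k,l,st,c=cv2.connectedComponentsWithStats(m)
    for j in range(1,k):
        if st[j,4]>40 and 150<c[j][1]<330 and c[j][0]<330: print(n,st[j].tolist(),onz(C,c[j],.02).round(3))
c=cam('wrist');w=r.grab_frame('wrist');cv2.imwrite('pics/w6.png',w)
h=cv2.cvtColor(w,cv2.COLOR_BGR2HSV);m=((h[...,1]<40)&(h[...,2]>110))
u,v=proj(c,(.4642,.188,.052));print(u,v)
for y in (int(v)-30,int(v),int(v)+30):
    x=np.where(m[y,200:275])[0]+200;print(y,x.min(),x.max())
E
```

```text
[0.46539294 0.18844193 0.19641924] 87.2008118979587 [ 0.005  0.002 -1.   ] [ 0.02  0.02 -0.  ] [ 0.3 -0.5  0.9] [-0.02  0.31 -0.58  1.99  0.22  0.89 -0.77]
scene [[228, 0, 180, 261, 9301], [288, 0, 7, 2, 14], [296, 0, 5, 2, 10], [303, 0, 6, 2, 12], [315, 0, 30, 16, 272], [252, 34, 5, 4, 14], [271, 39, 5, 7, 22], [283, 53, 4, 6, 14], [237, 89, 5, 5, 17], [395, 117, 82, 92, 3060], [425, 141, 7, 3, 18], [449, 146, 4, 3, 11], [240, 165, 11, 7, 62], [279, 169, 6, 5, 24], [184, 171, 35, 34, 524], [223, 185, 35, 39, 521], [280, 197, 8, 8, 37], [210, 205, 28, 29, 334], [278, 206, 10, 5, 28], [460, 270, 7, 8, 40], [467, 279, 19, 15, 92], [415, 312, 12, 15, 62], [430, 325, 9, 8, 40]]
handle 0.9984682202339172 (6, 6) expect (6,6)
scene [185, 171, 33, 33, 360] [0.707 0.184 0.02 ]
scene [247, 262, 27, 40, 592] [0.376 0.244 0.02 ]
scene [175, 267, 20, 23, 179] [0.478 0.365 0.02 ]
side [[242, 0, 97, 76, 1671], [281, 18, 4, 3, 10], [266, 22, 14, 9, 79], [280, 27, 5, 5, 20], [503, 26, 7, 8, 43], [507, 37, 3, 8, 20], [290, 38, 13, 12, 82], [285, 46, 2, 5, 10], [263, 70, 9, 21, 115], [246, 88, 38, 18, 
[... 227 characters left out ...]
 20, 8, 107], [258, 178, 30, 21, 251], [304, 178, 33, 22, 404], [345, 179, 8, 6, 20], [355, 183, 22, 10, 121], [175, 189, 39, 30, 519], [402, 189, 4, 5, 12], [240, 190, 13, 15, 142], [405, 195, 39, 8, 131], [384, 202, 4, 4, 12], [210, 205, 51, 31, 651], [252, 204, 11, 10, 72], [364, 204, 44, 45, 903], [281, 213, 7, 4, 18], [509, 217, 3, 9, 18], [463, 252, 6, 5, 22], [471, 258, 7, 4, 18], [429, 290, 9, 7, 25], [442, 294, 6, 4, 18]]
handle 0.9936754107475281 (6, 6) expect (6,6)
side [178, 190, 35, 28, 365] [0.706 0.187 0.02 ]
side [257, 262, 32, 31, 556] [0.373 0.248 0.02 ]
side [189, 270, 17, 21, 159] [0.475 0.37  0.02 ]
254.11233755216318 187.7412969166389
157 249 259
187 249 259
217 249 258
```

```bash
python3 -c "
from bench import r
print(r.hand_in())"
```

```text
the job is handed in; nothing more can be done
None
```

The job is handed in: I turned the nut counter-clockwise until it met its stop, with the wings parallel to the tray's side as far as I could see. The camera views showed both packs in the catch bin, and the tray was lowered level and released at about 22 s. No result came back. I didn't recheck the nut's angle after letting go of it, or the jar and reel beside it.

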